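Put the wide specimen case on show

TASK

Put the wider of the two glass-topped specimen cases on show: with a fingertip under the tab at the front of its lid, gently flip the lid up and back past upright so that it stays open by itself, then lightly press the lamp button at that case's side fully down and let it spring back. Do not grip or lift anything, do not shove the cases, keep the narrow case shut, and leave everything else standing where it is.

Things in the scene. Friction and masses are not known exactly. Their poses are not given: they have to be found in the camera images.
- wide_case: the wider of two plain wooden specimen cases, 2.6 kg, standing loose: box 140 mm deep (x) x 200 mm wide (y) x 95 mm high, with a low block 70 x 70 x 50 mm joined to its right (-y) side at its front half (block from x = -70 to 0 mm, y = -100 to -170 mm) that carries the lamp button. Origin at the centre of the box's underside; x points from its front (tab side, facing the robot) to its back (hinge side), z up
- wide_case_lid (a joint): hinged lid of the wide case, wooden frame with a clear pane, 8 mm thick, 140 x 200 mm, about 0.18 to 0.36 kg. Radians: 0 shut, about 1.55 balanced, 1.95 leaning back on its stop. It turns freely: it falls shut when left below the balance point and falls back to the stop beyond it. A plain tab 80 mm wide and 8 mm thick runs out 32 mm in front of the case at the middle of the lid's front edge, free underneath
- wide_case_tab (a point): underside of the front edge of that tab, at mid width (moves with the lid); 172 mm from the hinge line, 95 mm above the counter when shut; its x axis points towards the hinge, z out of the lid's top face
- wide_case_hinge (a point): middle of the hinge line of the wide case, at the top of its back wall, 95 mm above the counter; the line runs along the case's y axis
- lamp (a joint): travel of the lamp push button of the wide case, m: 0 up, 0.006 fully down; a spring button that takes about 4 N and comes back up when released
- lamp_top (a point): centre of the top of the lamp button, a round white cap of 32 mm diameter facing up on the block at the right side of the wide case, 35 mm in front of and 135 mm to the right of the case's middle (case frame x = -35, y = -135 mm), 72 mm above the counter when up
- narrow_case: the narrower case of the same make, 140 mm deep x 120 mm wide x 75 mm high, 1.5 kg, loose, with a 50 mm wide tab, no lamp button; origin at the centre of its underside, x from front to back. The two cases may change sides
- narrow_case_lid (a joint): lid of the narrow case, radians, 0 shut
- tower_back: bystander: quartz point in a dark turned foot, 150 mm tall, foot 68 mm across, at the back in the middle; origin at the centre of its underside
- tower_left: bystander: green crystal point in a dark foot, 130 mm tall, foot 59 mm across, at the left; origin at the centre of its underside
- tower_right: bystander: purple crystal point in a dark foot, 170 mm tall, foot 74 mm across, at the right; origin at the centre of its underside
- dish: bystander: white ceramic dish, 80 mm across, 30 mm high, nearest the robot in the middle; origin at the centre of its underside
- carton: bystander: flat white carton, 70 x 90 x 30 mm, near right; origin at the centre of its underside
- slab: bystander: round polished stone slab, 72 mm across, 12 mm thick, lying flat, near left; origin at the centre of its underside
- jar: bystander: closed clear jar, 56 mm across, 80 mm high, left, towards the back; origin at the centre of its underside

How it is judged:
By the outcome, as a careful person would: the job done as asked, in the order asked, and still so for the second after the job is handed in, with the robot touching nothing.
It also fails if it takes over 51 s, if anything falls off the work surface, if the arm or the gripper's body presses on something with over 40 N, if the wrist force passes 120 N, or if a joint passes its speed limit or range.

ROBOT

A 6-joint arm with a two-finger parallel gripper is mounted at the origin on the work surface. World frame = base frame: x ahead of the robot, y to its left, z up, the work surface at z = 0. Lengths are in mm, angles in degrees, forces in N, time in s.
With the tool pointing down it reaches from about 150 to 775 mm from the base axis. Payload 6.1 kg.
Tool frame: the origin (TCP) lies on the centre line of the jaws, within the pads' length; the fingertips stand 25 mm ahead of it and the grasp point (between the pads) lies 6 mm ahead of it; z points along the fingers, y is the line along which they close (so a half turn about z gives the same grasp; the last joint's range is limited). The gripper opens to 85 mm and grips with 20 to 120 N. Pads are 22 mm wide; open, the fingers measure 114 mm over their backs; the gripper's body (76 mm by 85 mm) begins 54 mm behind the grasp point. The pads swing forward as they close: fully open they stand 13 mm farther back than shut.
Start: joints at [-68.583, 7.208, -2.269, 80.523, 0, 90], TCP at [191.699, -488.733, 256.295] pointing down, gripper open.
Joint ranges: [-155.77, 155.77], [-54.66, 111.73], [-72.52, 77.12], [-102.08, 115.82], [-83.92, 84.16], [-180, 180]. Speed limits (degrees/s): [136.94, 136.94, 172.46, 180, 180, 180].

INTERFACE

Orientations are given as a 3x3 rotation matrix whose columns are the frame's x, y, z axes.
In Python, from rig import bot, fingers, solver, snapshot, camera_params, order, status gives the robot as it stands. Calls block until the motion is done:
- bot.movep(position, orientation): joint-space move of the TCP to a pose.
- bot.line_to(position, rot=None, rate=150): straight line of the TCP; rot=None keeps the orientation; rate is the mean speed in mm/s.
- bot.move_joints(angles): joint-space move.
- fingers.gripper_open() and fingers.clamp(grasp_force=None): open the fingers fully, or close them until they stop; grasp_force is the grip in N (None keeps the last).
- bot.wait(seconds).
- solver.solve_ik(position, orientation): joint angles nearest the present ones, or None.
- snapshot(name): name is "scene" or "top" or "wrist"; returns the picture (480x640x3 uint8, blue, green, red); there is no depth.
- camera_params(name): a dict with "mtx" (3x3 intrinsics, pixels), "extrinsics" (4x4, takes a point from world to camera coordinates). Camera axes: x right, y up, looking along -z (the intrinsics and any distortion apply to the point x, -y, -z); pixel columns grow to the right and rows downward; lengths in mm; the calibration is good to about 2 mm. A picture is of the moment at which its call begins: read the wrist's pose just before it. camera_params takes no time and is no camera call; for the wrist camera it gives the pose at the moment of the call.
A pose or a line that the arm cannot do raises bot.PlanningError and nothing moves.
- order.finish_job(): hands the job in; it is judged then, once.
Readings, each from a call of its own:
- status.get_time(): time.
- status.get_joint_positions(): joint angles.
- status.get_dq(): joint speeds.
- status.get_effort(): joint torques, N m.
- status.get_ee_pos(): TCP position.
- status.get_tcp_rot(): TCP orientation.
- status.get_ft_force(): force on the tool from outside, world axes, zero at the start.
- status.get_ft_torque(): the same for the moment, N m.
- status.get_finger_gap(): finger opening in mm.
- status.get_gripper_force(): force on a finger pad.
Only numpy, scipy, OpenCV 4.12 (cv2) and the standard library are available. Lean on these libraries where they do the work, as an engineer would, in place of code of your own. Each camera call takes 0.05 s, during which the arm holds its last target. There are 200 camera calls.

## Working session

There is one attempt and no reset: what is moved stays moved. The work goes in short steps, each a Python script; the robot and the scene stay as the last script left them, time stands still between calls to the robot, and variables do not carry over. Pictures are saved under pics/ and viewed, at most 10 in all, crops included, and the job is handed in when it is done.

```bash
mkdir -p pics; python3 - <<'E'
from rig import *
import cv2
for n in("scene","top"):
    cv2.imwrite(f"pics/{n}0.png",snapshot(n)); p=camera_params(n); print(n,p)
print(status.get_time())
E
```

```text
scene {'mtx': array([[557.41688742,   0.        , 325.47512569],
       [  0.        , 557.41688742, 236.81943585],
       [  0.        ,   0.        ,   1.        ]]), 'extrinsics': array([[-8.69184957e-01,  4.94154257e-01, -1.81406100e-02,
         5.45134568e+02],
       [-2.78961990e-01, -4.59724968e-01,  8.43109223e-01,
         5.80411922e+01],
       [ 4.08286320e-01,  7.37878394e-01,  5.37436281e-01,
        -1.83897387e+03],
       [ 0.00000000e+00,  0.00000000e+00,  0.00000000e+00,
         1.00000000e+00]])}
top {'mtx': array([[603.32147213,   0.        , 305.97227913],
       [  0.        , 603.32147213, 237.27105504],
       [  0.        ,   0.        ,   1.        ]]), 'extrinsics': array([[-9.29713599e-03, -9.99956258e-01,  1.02245187e-03,
        -3.12224113e+01],
       [ 9.86311616e-01, -9.00192419e-03,  1.64646173e-01,
        -5.98235971e+02],
       [-1.64629767e-01,  2.53919402e-03,  9.86352164e-01,
        -1.50817549e+03],
       [ 0.00000000e+00,  0.00000000e+00,  0.00000000e+00,
         1.00000000e+00]])}
0.1
```

View pics/scene0.png

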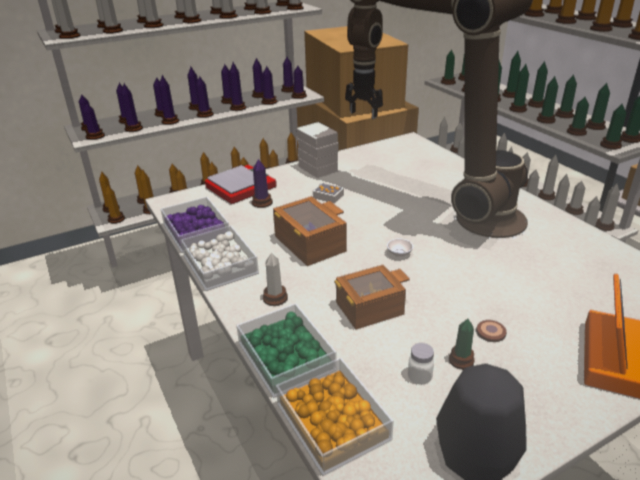

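View pics/top0.png

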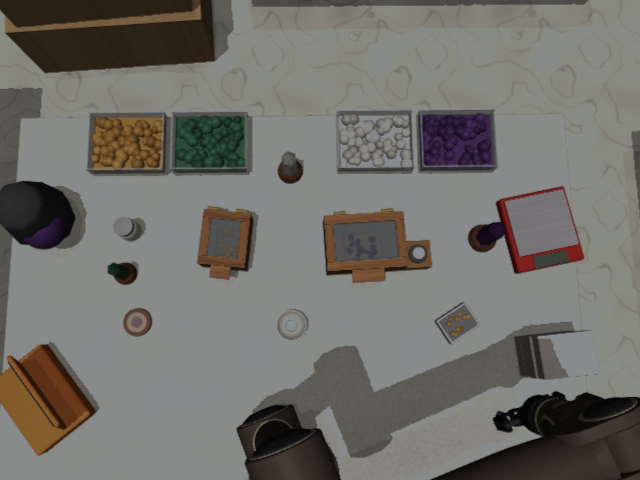

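The wide case is at right: body around (366,240), tab (368,275), and white lamp button (418,254) in the top view. The narrow case is at (226,240). Next I'll enlarge the wide case.

```bash
python3 - <<'E'
import cv2
im=cv2.imread("pics/top0.png")[195:295,310:443]
cv2.imwrite("pics/c1.png",cv2.resize(im,None,fx=6,fy=6,interpolation=cv2.INTER_CUBIC))
E
```

```text
(no output)
```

View pics/c1.png

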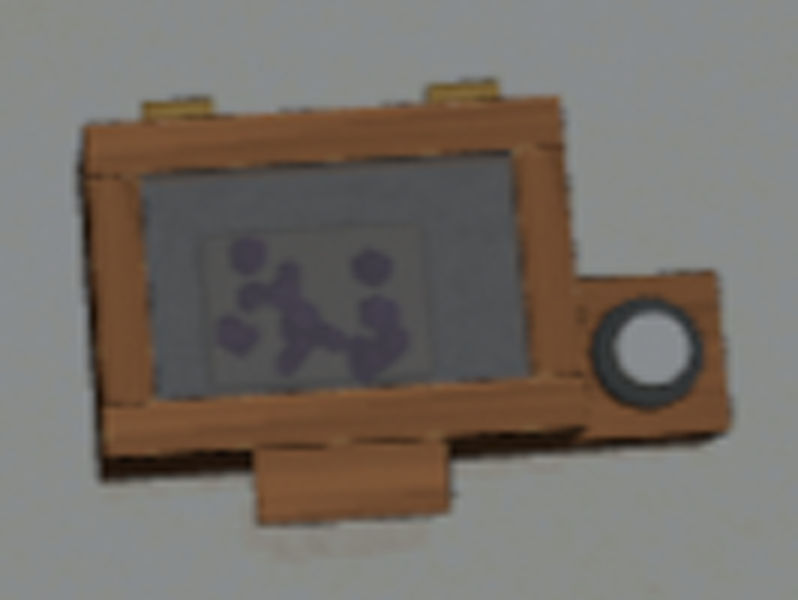

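Crop readings: lid top corners BL(85,125), BR(560,98), FR(587,430) and FL(105,455); tab front corners (258,525) and (449,512); lamp cap centre (655,347). I'll fit the pose from these and check reachability.

```bash
cat > h.py <<'E'
from rig import *
import numpy as np, cv2
from scipy.optimize import least_squares
def proj(P,n):
    p=camera_params(n); E=np.array(p["extrinsics"]); c=P@E[:3,:3].T+E[:3,3]; c=c*[1,-1,-1]
    q=c@np.array(p["mtx"]).T; return q[:,:2]/q[:,2:]
def wl(P,s):  # case -> world
    c,d=np.cos(s[2]),np.sin(s[2]); P=np.atleast_2d(P)
    return np.c_[c*P[:,0]-d*P[:,1]+s[0], d*P[:,0]+c*P[:,1]+s[1], P[:,2]]
M=np.array([[70,100,103],[70,-100,103],[-70,-100,103],[-70,100,103],[-102,40,103],[-102,-40,103],[-35,-135,72.]])
U=np.array([[85,125],[560,98],[587,430],[105,455],[258,525],[449,512],[655,347.]])
U=(U+.5)/6-.5+[310,195]
f=lambda s:(proj(wl(M,s),"top")-U).ravel()
r=least_squares(f,[450,-150,0]); S=r.x
def Rt(pitch,yaw): # tool z forward (pitch>0 down), closing axis lateral
    c,s=np.cos(yaw),np.sin(yaw); p=np.radians(pitch)
    z=np.array([np.cos(p)*c,np.cos(p)*s,-np.sin(p)]); y=np.array([-s,c,0]); return np.c_[np.cross(y,z),y,z]
E
python3 - <<'E'
from h import *
print(S,np.degrees(S[2]),r.fun.reshape(-1,2).round(1).tolist())
h=wl([70,0,95],S)[0]; print(h)
print(status.get_tcp_rot())
for pitch in(0,10,20):
  for sg in(1,-1):
    R=Rt(pitch,S[2]); R=R@np.diag([sg,sg,1.])
    for th in (0,30,60,90,105):
        t=np.radians(th); u=wl([70-160*np.cos(t)-25,0,95+160*np.sin(t)-11],S)[0]
        q=solver.solve_ik(u,R); print(pitch,sg,th,u.round(),None if q is None else np.round(q))
E
```

```text
[ 5.79904585e+02 -1.84530353e+02  4.90016218e-02] 2.807586121052595 [[-0.2, -0.3], [0.1, -0.3], [0.4, -0.3], [0.1, 0.2], [-0.3, 0.0], [0.3, 0.3], [-0.4, 0.4]]
[ 649.82056137 -181.10161215   95.        ]
[[ 9.30960612e-01  3.65119225e-01 -5.39405699e-04]
 [ 3.65119623e-01 -9.30959671e-01  1.32342706e-03]
 [-1.89562889e-05 -1.42900607e-03 -9.99998979e-01]]
0 1 0 [ 465. -190.   84.] None
0 1 30 [ 486. -189.  164.] None
0 1 60 [ 545. -186.  223.] None
0 1 90 [ 625. -182.  244.] [-29.   9. -69. -78.  32.   0.]
0 1 105 [ 666. -180.  239.] [-26.  13. -65. -77.  29.   0.]
0 -1 0 [ 465. -190.   84.] None
0 -1 30 [ 486. -189.  164.] None
0 -1 60 [ 545. -186.  223.] None
0 -1 90 [ 625. -182.  244.] [ -29.    9.  -69.  -78.   32. -180.]
0 -1 105 [ 666. -180.  239.] [ -26.   13.  -65.  -77.   29. -180.]
10 1 0 [ 465. -190.   84.] None
10 1 30 [ 486. -189.  164.] None
10 1 60 [ 545. -186.  223.] [-36.  -8. -71. -51.  38.  -8.]
10 1 90 [ 625. -182.  244.] [-29.  -3. -63. -49.  31.  -6.]
10 1 105 [ 666. -180.  239.] [-26.   2. -60. -50.  28.  -5.]
10 -1 0 [ 465. -190.   84.] None
10 -1 30 [ 486. -189.  164.] None
10 -1 60 [ 545. -186.  223.] [-36.  -8. -71. -51.  38. 172.]
10 -1 90 [ 625. -182.  244.] [-29.  -3. -63. -49.  31. 174.]
10 -1 105 [ 666. -180.  239.] [-26.   2. -60. -50.  28. 175.]
20 1 0 [ 465. -190.   84.] None
20 1 30 [ 486. -189.  164.] [-41. -15. -72. -30.  41. -18.]
20 1 60 [ 545. -186.  223.] [-34. -16. -63. -23.  35. -15.]
20 1 90 [ 625. -182.  244.] [-28.  -9. -56. -24.  28. -11.]
20 1 105 [ 666. -180.  239.] [-25.  -4. -53. -26.  26. -10.]
20 -1 0 [ 465. -190.   84.] None
20 -1 30 [ 486. -189.  164.] [-41. -15. -72. -30.  41. 162.]
20 -1 60 [ 545. -186.  223.] [-34. -16. -63. -23.  35. 165.]
20 -1 90 [ 625. -182.  244.] [-28.  -9. -56. -24.  28. 169.]
20 -1 105 [ 666. -180.  239.] [-25.  -4. -53. -26.  26. 170.]
```

```bash
cat >> h.py <<'E'
def tcp(th,R,rad=157,y=0,drop=0,back=0):
    """TCP such that the tip's upper edge is at lid angle th (deg), radius rad; pads +-11 along tool x"""
    t=np.radians(th); T=wl([70-rad*np.cos(t)-back,y,95+rad*np.sin(t)-drop],S)[0]
    up=R[:,0]*np.sign(R[2,0]); return T-25*R[:,2]-11*up
E
python3 - <<'E'
from h import *
for pitch in range(10,50,5):
  for yaw in range(-75,80,15):
    R=Rt(pitch,S[2]+np.radians(yaw))
    a=[solver.solve_ik(tcp(th,R,back=b,drop=d),R) for th,b,d in ((0,60,8),(0,0,8),(0,0,0),(15,0,0),(30,0,0),(60,0,0),(90,0,0),(108,0,0))]
    s=''.join('.' if q is None else 'X' for q in a)
    if 'X' in s[:3]: print(pitch,yaw,s, np.round(a[2]) if a[2] is not None else '')
E
```

```text
10 -75 XXXXXXXX [ 13.  12. -57.  -7. -79.  62.]
10 30 XXXXXXXX [-55.  14. -51.  10.  80. -75.]
10 45 XXXXXXXX [ -54.   36.  -23.   81.   75. -140.]
10 60 XXXXXXXX [ -51.   46.   -8.  103.   64. -159.]
10 75 XXX..... [ -48.   53.    5.  115.   53. -166.]
15 -75 XXXXXXXX [ 12.  10. -54.   6. -74.  68.]
15 15 XXXXXXXX [-52.   6. -71. -39.  65. -35.]
15 30 XXXXXXXX [-54.  12. -49.  17.  75. -78.]
15 45 XXXXXXXX [ -53.   30.  -25.   71.   71. -127.]
15 60 XXXXXXXX [ -51.   41.  -10.   95.   62. -150.]
15 75 XXXX.... [ -47.   49.    3.  109.   52. -160.]
20 -75 XXXXXXXX [ 11.   7. -52.  13. -69.  71.]
20 -60 .XXXXXXX [  8.  -1. -69. -28. -59.  36.]
20 15 XXXXXXXX [-51.   0. -67. -22.  61. -41.]
20 30 XXXXXXXX [-53.   9. -48.  22.  70. -78.]
20 45 XXXXXXXX [ -53.   25.  -27.   64.   68. -118.]
20 60 XXXXXXXX [ -50.   37.  -11.   89.   60. -141.]
20 75 XXXXX... [ -47.   45.    2.  104.   51. -154.]
25 -75 XXXXXXXX [ 10.   5. -49.  19. -64.  72.]
25 -60 XXXXXXXX [  7.  -5. -66. -14. -54.  41.]
25 15 XXXXXXXX [-49.  -3. -63. -10.  57. -45.]
25 30 XXXXXXXX [-52.   7. -46.  25.  64. -78.]
25 45 
[... 1500 characters left out ...]
34.  49. -74.]
40 45 XXXXXXXX [-47.  13. -29.  55.  50. -98.]
40 60 XXXXXXXX [ -46.   23.  -16.   72.   47. -118.]
40 75 XXXXXXXX [ -43.   31.   -5.   86.   41. -133.]
45 -75 XXXXXXXX [  2.  -0. -41.  34. -43.  69.]
45 -60 XXXXXXXX [ -1.  -9. -51.  19. -36.  47.]
45 -45 XXXXXXXX [ -7. -16. -58.   9. -24.  26.]
45 -30 XXXXXXXX [-17. -20. -62.   4.  -7.   8.]
45 -15 XXXXXXXX [-27. -19. -61.   4.  10. -11.]
45 0 XXXXXXXX [-36. -15. -57.  10.  26. -29.]
45 15 XXXXXXXX [-42.  -8. -50.  21.  38. -50.]
45 30 XXXXXXXX [-45.   1. -40.  37.  44. -72.]
45 45 XXXXXXXX [-45.  11. -28.  54.  45. -94.]
45 60 XXXXXXXX [ -44.   20.  -17.   70.   43. -113.]
45 75 XXXXXXXX [ -42.   28.   -6.   82.   38. -129.]
```

```bash
cat >> h.py <<'E'
R=Rt(20,S[2]+np.radians(20)); RAD=160
E
python3 - <<'E'
from h import *
fingers.clamp(20)
bot.movep(tcp(0,R,RAD,drop=-90,back=60),R)
bot.line_to(tcp(0,R,RAD,drop=10,back=60),rate=100)
bot.line_to(tcp(0,R,RAD,drop=10,back=0),rate=60)
print(status.get_time(),status.get_ft_force(),status.get_ee_pos(),tcp(0,R,RAD,drop=10),status.get_finger_gap())
T=wl([70-RAD,0,85],S); 
for n in("scene","wrist"):
    u=proj(T,n)[0]; im=snapshot(n); print(n,u)
    if n=="scene": 
        x,y=int(u[0]),int(u[1]); im=cv2.resize(im[y-50:y+50,x-65:x+65],None,fx=6,fy=6,interpolation=cv2.INTER_CUBIC)
    cv2.imwrite(f"pics/{n}1.png",im)
E
```

```text
5.55 [-0.31964749  0.08034446 -0.5507822 ] [ 464.74290755 -199.47126796   83.24019707] [ 464.88906079 -199.50361885   83.21388475] 0.1004172757304568
scene [333.29800116 211.12389288]
wrist [314.24935032 336.78896171]
```

View pics/wrist1.png

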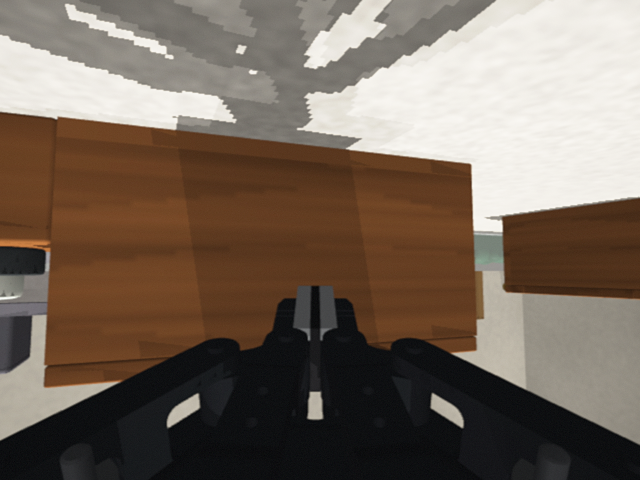

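View pics/scene1.png

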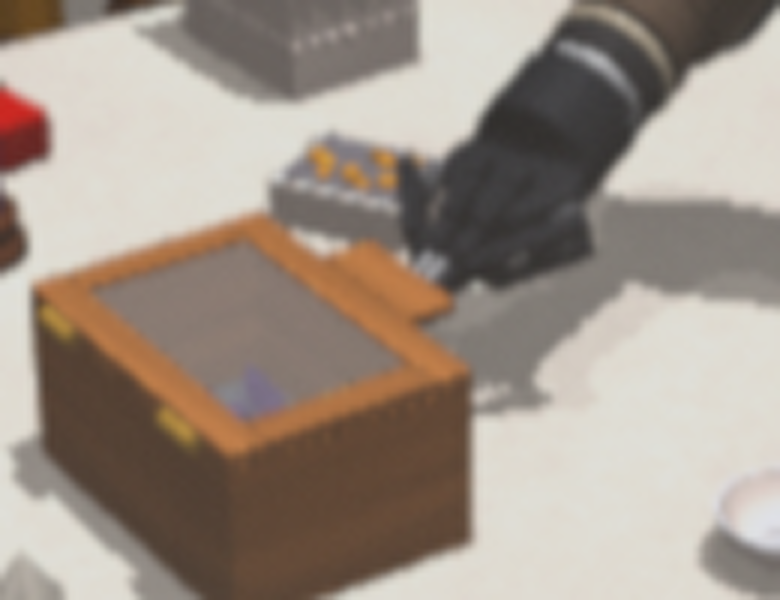

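The wrist view (upside down) shows the fingertip at (315,287), in front of the wall and clear of it. In the scene crop the pads go under the tab at (430,265). The forces are near zero, so I'll lift in guarded steps.

```bash
python3 - <<'E'
from h import *
p=status.get_ee_pos();print("tip bottom px",proj(np.array([tcp(0,R,RAD,drop=10)+25*R[:,2]+11*R[:,0]]),"wrist"))
def go(th,rate,**k):
    bot.line_to(tcp(th,R,RAD,**k),rate=rate); F=np.array(status.get_ft_force()); print(th,k,round(status.get_time(),2),F.round(1)); 
    if np.linalg.norm(F)>15: raise SystemExit("force")
go(0,30,drop=4); go(0,20)
for th in (3,6,10,15,20): go(th,40)
cv2.imwrite("pics/scene2.png",snapshot("scene")[120:320,200:460].repeat(3,0).repeat(3,1))
E
```

```text
tip bottom px [[314.3439693  286.18086177]]
0 {'drop': 4} 6.0 [-0.2  0.5 -0.6]
0 {} 6.35 [ 0.1  0.9 -1. ]
3 {} 6.71 [-0.6 -0.1 -1.9]
6 {} 7.07 [-0.7 -0.1 -0.1]
10 {} 7.5 [-0.3 -0.5 -1.8]
15 {} 8.0 [-0.4  0.  -0.7]
20 {} 8.5 [-0.8 -0.5 -1.4]
```

View pics/scene2.png

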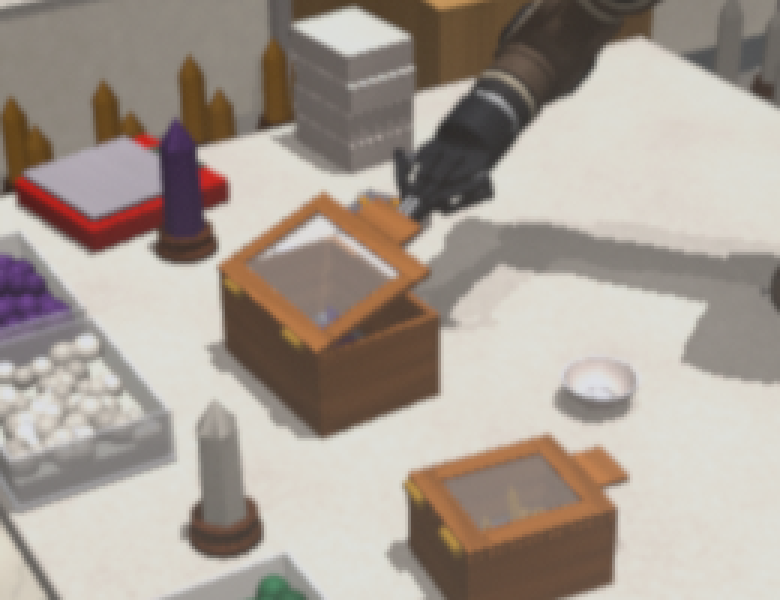

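The tip-bottom prediction (314,286) matches the picture, so the tool geometry is right. The lid is opening to about 20–25°, with its front corner at (325,200) in the crop, and the case hasn't moved. I'll continue past upright and retreat.

```bash
python3 - <<'E'
from h import *
def go(th,rate,**k):
    bot.line_to(tcp(th,R,RAD,**k),rate=rate); F=np.array(status.get_ft_force()); print(th,k,round(status.get_time(),2),F.round(1)); 
    if np.linalg.norm(F)>15: raise SystemExit("force")
for th in range(26,81,6): go(th,45)
for th in range(84,101,4): go(th,30)
bot.wait(0.5)
cv2.imwrite("pics/scene3.png",snapshot("scene")[120:320,200:460].repeat(3,0).repeat(3,1))
print(status.get_time())
E
```

```text
26 {} 9.07 [-1.3 -0.4 -0.5]
32 {} 9.6 [-1.2 -1.  -0.3]
38 {} 10.12 [-1.2 -0.7  0.2]
44 {} 10.65 [-0.7  0.3 -0.5]
50 {} 11.18 [-0.6 -0.5  0.2]
56 {} 11.7 [-0.6 -0.1 -0.2]
62 {} 12.22 [-0.5 -0.6  0.2]
68 {} 12.75 [-0.4  0.8  0.5]
74 {} 13.28 [-1.3 -0.6  0. ]
80 {} 13.8 [ 0.1 -0.2 -0.2]
84 {} 14.32 [-0.1 -0.5  0.9]
88 {} 14.85 [-0.8 -1.1 -0.3]
92 {} 15.38 [-0.4  0.3 -0.3]
96 {} 15.9 [-0.4 -0.8 -0.9]
100 {} 16.43 [-0.2  0.5  0.4]
16.975
```

View pics/scene3.png

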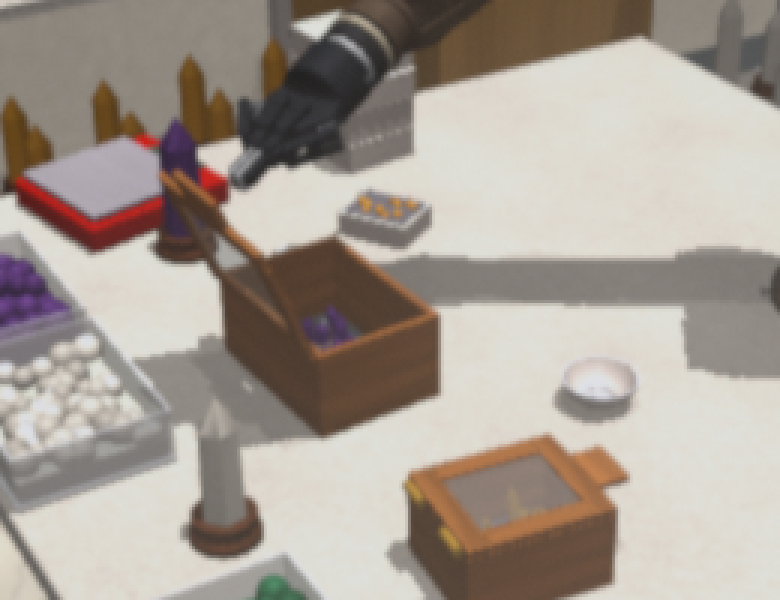

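The lid now leans back on its stop, with its edge at (165,180), and the narrow case is still shut. I'll retreat, check that the case hasn't shifted, and press the lamp.

```bash
python3 - <<'E'
from h import *
bot.line_to(tcp(100,R,RAD,back=150),rate=150)
L=wl([-35,-135,72],S)[0]; print(L)
best=None
for a in range(-180,180,15):
    y=S[2]+np.radians(a); c,s=np.cos(y),np.sin(y); D=np.array([[c,s,0],[s,-c,0],[0,0,-1.]])
    q=solver.solve_ik(L+[0,0,25+60],D); q2=solver.solve_ik(L+[0,0,15],D)
    if q is None or q2 is None: continue
    d=np.abs(np.array(q)-status.get_joint_positions()).max()
    if abs(q[5])<150 and (best is None or d<best[0]): best=(d,D,q,a)
print(best[0],best[3],np.round(best[2]))
D=best[1]
bot.movep(L+[0,0,85],D)
bot.line_to(L+[0,0,33],rate=80)
bot.wait(.2); F0=np.array(status.get_ft_force()); print(status.get_time(),F0.round(1))
u=proj(L[None],"scene")[0].astype(int); im=snapshot("scene")[u[1]-40:u[1]+40,u[0]-50:u[0]+50]
w=snapshot("wrist"); 
a=np.hstack([cv2.resize(im,(400,320)),cv2.resize(w,(400,320))]); cv2.imwrite("pics/p4.png",a)
t=snapshot("top"); t0=cv2.imread("pics/top0.png")
cv2.imwrite("pics/t5.png",cv2.resize(np.hstack([t0[195:295,310:443],t[195:295,310:443]]),(798,300),interpolation=cv2.INTER_CUBIC))
np.save("D.npy",D)
E
```

```text
[ 551.5591689  -321.08267783   72.        ]
62.436666903521996 -180 [-30.  20.   2.  72.   0. -33.]
20.1417 [-0.6 -0.4  0.5]
```

View pics/p4.png

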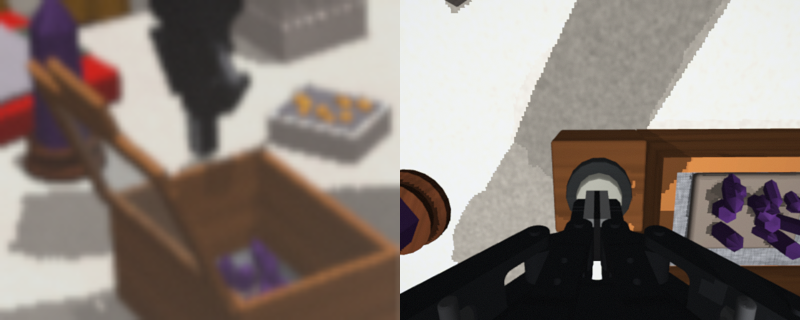

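View pics/t5.png

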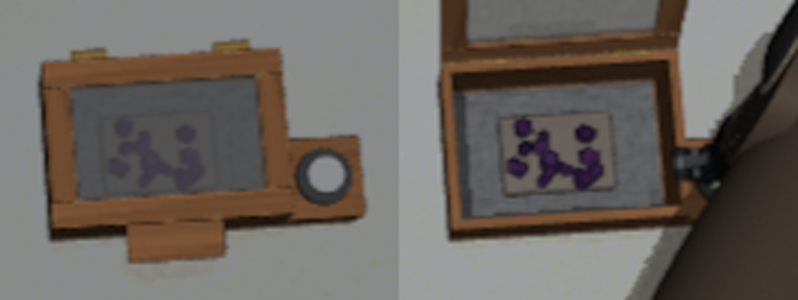

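The case hasn't moved: its front-left foot is at (52,240) before and (51,240) after. The fingertip is centred over the cap, at about (597,190) in the wrist half. Pressing now.

```bash
python3 - <<'E'
from h import *
L=wl([-35,-135,72],S)[0]; F0=np.array([-.5,-.4,0.])
for dz in (26,24,22,20.5,19.5,19,18.5,18,17.5,17,16.5,16,15.5,15):
    bot.line_to(L+[0,0,dz],rate=15); F=np.mean([status.get_ft_force() for _ in range(3)],0); z=status.get_ee_pos()[2]
    print(dz,round(status.get_time(),2),F.round(1),round(z-97,2))
    if F[2]>9: break
bot.wait(.3); print(status.get_ft_force())
bot.line_to(L+[0,0,40],rate=60)
np.set_printoptions(precision=1,suppress=True); print(status.get_time(),status.get_ft_force())
E
```

```text
26 20.91 [ 0.2 -0.1  0.5] 0.93
24 21.19 [ 0.9 -0.3  2. ] -0.74
22 21.48 [1.  0.4 2.2] -2.81
20.5 21.73 [0.8 0.4 3.6] -4.35
19.5 21.98 [ 0.8 -0.1  3.3] -5.34
19 22.23 [ 2.1 -0.9  4. ] -5.86
18.5 22.48 [ 0.4 -0.5  6. ] -5.93
18 22.73 [ 0.9 -0.6  8.5] -5.99
17.5 22.98 [-0.9  1.1 11.1] -6.07
[-1.13869558  0.33713293  9.97251508]
23.8 [0.1 0.3 0. ]
```

The button hit its hard stop at 6 mm with about 10 N and was released. I'll retreat, check once more, and hand in.

```bash
python3 - <<'E'
from h import *
p=np.array(status.get_ee_pos()); bot.line_to(p+[0,0,90],rate=120); bot.line_to(p+[-200,-20,120],rate=150); bot.wait(.5)
a=snapshot("scene")[120:320,200:460]; t=snapshot("top")[180:340,180:500]
cv2.imwrite("pics/f.png",np.vstack([cv2.resize(a,(390,300)),cv2.resize(t,(390,195))]))
E
```

```text
(no output)
```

View pics/f.png

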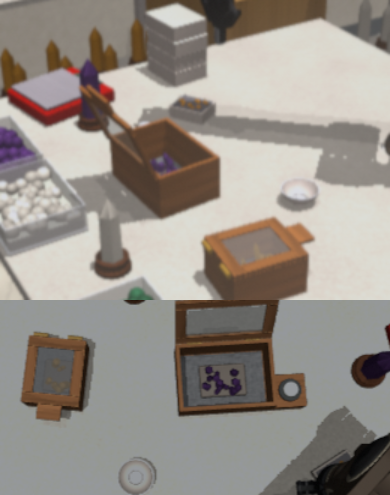

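The lid is open on its stop, at (95,95). The button is up, at (289,390), the narrow case is shut, and everything else is standing.

```bash
python3 -c "
from rig import *
print(status.get_time(),order.finish_job())"
```

```text
the job is handed in; nothing more can be done
26.8083 None
```

The job is handed in at 26.8 s: the wide case's lid stays open on its stop, the lamp button was pressed fully down and released, and in the final pictures the narrow case is shut and nothing else has moved.

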